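# Pulse the spice mill

## Robot

A 6-joint arm with a two-finger parallel gripper is mounted at the origin on the work surface. World frame = base frame: x ahead of the robot, y to its left, z up, the work surface at z = 0. Lengths are in m, angles in degrees, forces in N, time in s.
With the tool pointing down it reaches from about 0.3 to 0.825 m from the base axis. Payload 5.4 kg.
Tool frame: the origin (TCP) lies at the very end of the fingers, on their centre line; the grasp point (between the pads) lies r.tcp_to_grasp behind it (r.tcp_to_grasp is the distance from the TCP to the grasp point, in m); z points along the fingers, y is the direction in which the jaws open and shut (so a half turn about z gives the same grasp; the last joint's range is limited). The gripper opens to 92 mm and grips with 3 to 60 N. Pads are 20 mm wide; open, the fingers measure 128 mm over their backs; the gripper's body (75 mm by 189 mm) begins 69 mm behind the grasp point.
Start: joints at [59.811, 9.076, 91.501, -0, 79.423, -12.038], TCP at [0.179, 0.546, 0.215] pointing down, gripper open.
Joint ranges: [-166.64, 166.64], [-54.1, 131.32], [10.49, 154.53], [-73.88, 253.88], [9.74, 151.15], [-171.62, 171.62]. Speed limits (degrees/s): [147.25, 147.25, 180, 180, 180, 180].

## Interface

Orientations are given as [roll, pitch, yaw] about the fixed x, y, z axes, in that order (R = Rz(yaw) Ry(pitch) Rx(roll)).
In Python, from station import r gives the robot as it stands.
- The arm moves only by the tool move_arm, never from a script. Its argument "increments" is a list of rows, each an object of numbers: "tx", "ty", "tz": the shift along the tool's x, y, z in units of 0.04 m (1.0 is 0.04 m); "rx", "ry", "rz": the turn, a rotation vector about the tool's x, y, z in units of 0.12 rad (1.0 is 0.12 rad); "jaw": the opening, from 0 (shut) to 1 (fully open). A call has 1 to 20 rows; each row shifts and turns the commanded pose from where the row before left it, along the tool's axes as they then stand; what a row does not reach is not made up. A row lasts 1/12 s, in which the tool goes at most 41.7 mm and 7.16 degrees, less where a joint would pass 70% of its speed; a pose out of reach is approached as far as the arm can. A call with a number of a shift or a turn outside -1 to 1 is refused whole. A call with a gripper value outside its range is refused whole. The fingers move at their own pace and stop on an object; "grip_force" is the grip in N (left out, the last holds). Time passes only in rows, so rows that do not move let the fingers close. It gives the time, the measured TCP pose, the force and the opening at its end, in the units of the state.
- r.sense(): the state, without advancing time (a new reading comes with each control period).
- r.capture(name): name is "scene" or "top"; returns a dict with "frame" (420x560x3 uint8, red, green, blue), "range_z" (420x560 float32, m along the optical axis (not along the pixel's ray), 0 where there is no reading), "vfov" (degrees; the focal length in pixels is half the picture's height over the tangent of half this angle, whatever the lens; pixels are square), "cx", "cy" (the principal point, pixels), "cam_to_world" (4x4, takes a point from camera to world coordinates). Camera axes: x right, y up, looking along -z (the intrinsics and any distortion apply to the point x, -y, -z); pixel columns grow to the right and rows downward; lengths in m; the calibration is good to about 2 mm. A picture is of the moment at which its call begins.
- r.finish_job(): hands the job in, once; it reports no verdict.
The state is a dict: "time": time; "joint_positions": joint angles; "qvel": joint speeds; "effort": joint torques, N m; "eef_pos": TCP position; "ee_rot": TCP orientation; "contact_force": force on the tool from outside, world axes, zero at the start; "wrist_torque": the same for the moment, N m; "width": opening from 0.0 (shut) to 1.0 (fully open).
Only numpy, scipy, OpenCV 4.12 (cv2) and the standard library are available. Lean on these libraries where they do the work, as an engineer would, in place of code of your own. Each camera call takes 0.05 s, during which the arm holds its last target.

## Task

Set the steel grinding cup on the narrow raised collar of the red spice mill with its oblong foot in the slot, and press it fully home past the stiff spring catches. Then turn it clockwise about a quarter turn, as far as it goes, against the return spring, and hold it there: finish still gripping the turned cup, because the mill runs only while it is held. Keep the cup upright throughout and leave the bowl, canister, beater and spatula where they are.

Things in the scene. Friction and masses are not known exactly. Their poses are not given: they have to be found in the camera images.
- cup_grip (a point): Grip point of the loose grinding cup (0.2-0.4 kg, 105 mm tall): on its axis, 91 mm above its underside, in the orange grip ridge on top, an upright bar 44 mm long (x axis), 16 mm thick (y axis), from the cup's shoulder 22 mm below this point to 14 mm above it. z up. Below the ridge: steel cylinder 58 mm across, 45 mm tall. Half a turn of the cup makes no difference to look or fit.
- cup_foot (a point): Centre of the underside of the cup's black oblong foot, 91 mm below the grip point, same axes. The foot is 52 mm long (x axis), 30 mm wide (y axis), 24 mm high below the steel cylinder; the cup stands on it on the counter at the start.
- slot (a point): Centre of the floor of the slot in the mill's turning aluminium barrel, 48 mm above the counter; x along the slot, z up, turns with the barrel. Slot 55 mm long (x), 33 mm wide (y), 22 mm deep, edges chamfered 2 mm. When the cup is home its foot's underside rests on this floor and its steel cylinder is 2 mm clear of the barrel.
- mouth (a point): Centre of the slot's mouth, 70 mm above the counter, same axes as the slot. A rounded steel spring pin bulges 3.5 mm in from the middle of each long wall; the foot meets the pins 6 mm below the mouth and needs 5 to 20 N of push, more than the cup's weight, to pass them; small twists help.
- mill: The red spice mill, fixed to the counter: round, 136 mm across at its foot, narrowing to a collar 100 mm across whose rim is 67 mm high around the barrel. Origin at the centre of its underside.
- barrel (a joint): Turn of the mill's barrel in rad: 0 at rest, growing clockwise seen from above to a stop at 1.5. A spring (0.06 Nm at 0, 0.24 Nm at the stop) turns it back to 0 when let go.
- bowl: Bystander: stainless steel mixing bowl, 220 mm across, 120 mm high; origin at the centre of its underside.
- canister: Bystander: glass canister with a clip lid, 96 mm across, 150 mm high; origin at the centre of its underside.
- beater: Bystander: aluminium flat beater lying flat, 185 mm long (x axis) by 128 mm, up to 22 mm high; origin near its middle on the counter.
- spatula: Bystander: white hard silicone spatula lying flat, 270 mm long along its x axis, origin about the middle on its underside.
Things that resemble listed ones, but are neither listed nor needed, are in the scene too. What is shaped like the part that bears cup_grip but brown or green is not meant. Of the things that look like the mill, the smallest one is meant.

How it is judged (in metres and radians):
On the way, in this order (a step that is already met when the one before it is completed fails the run):
1. the cup stands fully home in the slot, not yet turned (z of cup_foot in the frame of slot between -0.004 and 0.004 m and horizontal distance between cup_foot and slot below 0.005 m and angle between the x axis of cup_foot and the x axis of slot, either way round below 0.15 rad and angle between cup_foot's own z axis and vertical below 0.12 rad and value of joint barrel below 0.4 rad), for 0.2 s.
2. the cup, fully home, is turned clockwise against the spring (z of cup_foot in the frame of slot between -0.004 and 0.004 m and horizontal distance between cup_foot and slot below 0.005 m and angle between the x axis of cup_foot and the x axis of slot, either way round below 0.15 rad and angle between cup_foot's own z axis and vertical below 0.12 rad and value of joint barrel above 1.25 rad and contact force between the fingers and cup above 1 N), for 0.5 s.
At the end, for the whole second after the job is handed in: The cup's foot is on the slot's floor (within 4 mm), centred within 5 mm, in line within 0.15 rad and upright within 0.12 rad; the barrel is turned more than 1.25 rad and still; the fingers still press on the cup (over 1 N); the bystanders are within 30 mm of where they began (all of step 2 and velocity of joint barrel between -0.15 and 0.15 rad/s and distance of each of bowl, canister, beater, spatula from where it was at the start of the episode below 0.03 m); the arm keeps its last pose, push and grip.
It fails at once if the cup is tipped over by more than 0.6 rad (angle between cup_foot's own z axis and vertical above 0.6 rad).
It fails at once if a bystander is moved more than 30 mm (distance of any of bowl, canister, beater, spatula from where it was at the start of the episode above 0.03 m).
It also fails if it takes over 48 s, if anything falls off the work surface, if the arm or the gripper's body presses on something with over 40 N, if the wrist force passes 120 N, or if a joint passes its speed limit or range.

## Working session

There is one attempt and no reset: what is moved stays moved. The work goes in short steps, Python scripts to look and compute and a tool call to move; the robot and the scene stay as the last step left them, time stands still between calls to the robot, and variables do not carry over. Pictures are saved under pics/ and viewed, and the job is handed in when it is done.

Besides the shell and the picture viewer there is one more tool, called in YAML: its name, and indented under it one key for each argument. move_arm: Moves the arm, as the interface text tells. Shifts and turns lie within -1 to 1; 1 stands for 0.04 m of shift or 0.12 rad of turn. Its arguments: {"type":"object","properties":{"increments":{"type":"array","items":{"type":"object","properties":{"tx":{"type":"number","minimum":-1,"maximum":1},"ty":{"type":"number","minimum":-1,"maximum":1},"tz":{"type":"number","minimum":-1,"maximum":1},"rx":{"type":"number","minimum":-1,"maximum":1},"ry":{"type":"number","minimum":-1,"maximum":1},"rz":{"type":"number","minimum":-1,"maximum":1},"jaw":{"type":"number"}}}},"grip_force":{"type":"number"}},"required":["increments"]}

```bash
ls; mkdir -p pics
python3 - <<'E'
from station import r
import cv2,numpy as np,pickle
for n in("scene","top"):
    c=r.capture(n); pickle.dump(c,open(n+".pkl","wb")); cv2.imwrite(f"pics/{n}0.png",c["frame"][:,:,::-1])
    print(n,{k:v for k,v in c.items() if k not in("frame","range_z")})
print(r.sense(),r.tcp_to_grasp)
E
```

```text
pics
scene {'vfov': 44.97784190585176, 'cx': 274.48174122060374, 'cy': 207.49100403286462, 'cam_to_world': array([[-0.78702692, -0.52004067,  0.331883  ,  1.09188594],
       [ 0.61691575, -0.66178406,  0.42597749,  0.67927707],
       [-0.00189074,  0.5399996 ,  0.84166315,  1.47125474],
       [ 0.        ,  0.        ,  0.        ,  1.        ]])}
top {'vfov': 47.522993807167765, 'cx': 282.0436526714277, 'cy': 206.53273145931294, 'cam_to_world': array([[ 2.48466900e-02,  9.88750525e-01, -1.47495905e-01,
         3.02160635e-01],
       [-9.99678925e-01,  2.53077900e-02,  1.25005719e-03,
        -3.35127110e-02],
       [ 4.96879008e-03,  1.47417488e-01,  9.89061876e-01,
         1.66540838e+00],
       [ 0.00000000e+00,  0.00000000e+00,  0.00000000e+00,
         1.00000000e+00]])}
{'time': 0.1, 'joint_positions': array([ 5.98124679e+01,  9.10891839e+00,  9.15656069e+01,  4.10799725e-04,
        7.94237771e+01, -1.20394311e+01]), 'qvel': array([ 0.04785774, -0.03004999, -0.17848932, -0.08489013,  0.12367391,
        0.04563007]), 'effort': array([-5.75947033e-04, -3.86507392e+01, -3.22959566e+01,  7.03238603e-02,
        3.40106722e-02, -7.25273776e-05]), 'eef_pos': array([0.1788349 , 0.54587698, 0.2137129 ]), 'ee_rot': array([-1.79903944e+02, -2.08991835e-02,  1.61851806e+02]), 'contact_force': array([-0.24832362,  0.57691829,  0.68511818]), 'wrist_torque': array([-0.00015851, -0.00889636,  0.03451502]), 'width': 0.9991580583695604} 0.0187
```

View pics/scene0.png

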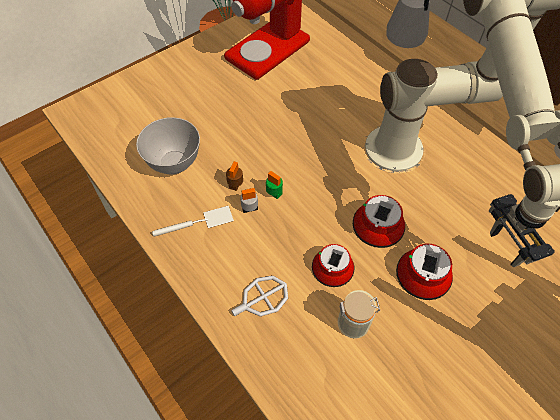

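View pics/top0.png

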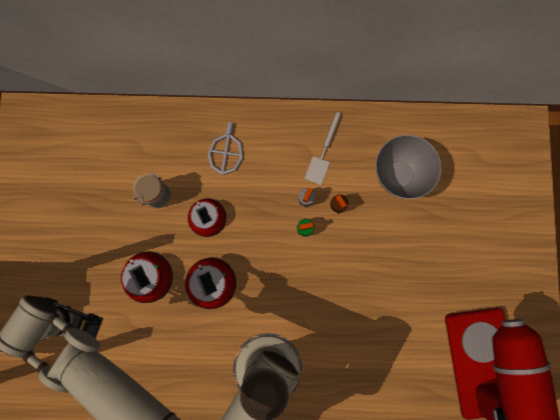

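The scene view shows the steel cup at about (249,200) and the smallest mill at (333,263). In the top view they are at (306,196) and (207,217). Next I'll zoom in on both.

```bash
cat > h.py <<'E'
import numpy as np,pickle
def K(c):
    f=c["frame"].shape[0]/2/np.tan(np.radians(c["vfov"]/2)); return f
def ray(c,u,v):
    f=K(c); d=np.stack([(np.asarray(u,float)-c["cx"])/f,-(np.asarray(v,float)-c["cy"])/f,-np.ones(np.shape(u))],-1)
    M=c["cam_to_world"]; return M[:3,3],d@M[:3,:3].T
def onz(c,u,v,z):
    o,d=ray(c,u,v); return o+d*((z-o[2])/d[...,2])[...,None]
def cloud(c):
    v,u=np.mgrid[:420,:560]; o,d=ray(c,u,v); return o+d*c["range_z"][...,None]
E
python3 - <<'E'
import pickle,cv2,numpy as np
from h import *
ims=[]
for n,(a,b) in {"scene":(249,200),"top":(306,200)}.items():
    c=pickle.load(open(n+".pkl","rb")); p=c["frame"][b-30:b+30,a-40:a+40,::-1]; ims.append(cv2.resize(p,(400,300),interpolation=0))
row1=np.hstack(ims);ims=[]
for n,(a,b) in {"scene":(333,263),"top":(207,217)}.items():
    c=pickle.load(open(n+".pkl","rb")); p=c["frame"][b-30:b+30,a-40:a+40,::-1]; ims.append(cv2.resize(p,(400,300),interpolation=0))
cv2.imwrite("pics/z.png",np.vstack([row1,np.hstack(ims)]))
for n in("scene","top"):
    c=pickle.load(open(n+".pkl","rb")); P=cloud(c); f=c["frame"].astype(int)
    print(n,"table z",[P[v,u].round(4) for v,u in((330,200),(120,300),(200,350),(250,200))])
    hsv=cv2.cvtColor(c["frame"],cv2.COLOR_RGB2HSV)
    a,b=(249,200) if n=="scene" else (306,196)
    m=np.zeros((420,560),bool); m[b-16:b+16,a-14:a+14]=True
    o=m&(P[...,2]>0.09)&(P[...,2]<0.12)
    print(o.sum(),np.median(P[o],0), P[o][:,2].max())
    a,b=(333,263) if n=="scene" else (207,217)
    m=np.zeros((420,560),bool); m[b-25:b+25,a-25:a+25]=True
    o=m&(P[...,2]>0.06)&(P[...,2]<0.08); Q=P[o]
    print("mill rim",o.sum(),np.percentile(Q,[1,50,99],axis=0).round(4))
    s=m&(P[...,2]>0.042)&(P[...,2]<0.054)&(f.sum(2)<200); print("slot floor",s.sum(),P[s].mean(0) if s.sum() else '')
E
```

```text
scene table z [array([ 0.8843, -0.1369, -0.7523]), array([ 0.1835, -0.3234, -0.0033]), array([ 0.2828,  0.07  , -0.0061]), array([ 8.052e-01, -8.610e-02, -4.000e-04])]
87 [ 0.58133026 -0.11475082  0.10358066] 0.10934943264109886
mill rim 598 [[0.4598 0.1817 0.0608]
 [0.508  0.2313 0.0687]
 [0.5539 0.2769 0.0764]]
slot floor 170 [0.51372736 0.2346369  0.04781478]
top table z [array([ 0.1195,  0.2325, -0.001 ]), array([ 0.8717, -0.0931, -0.0064]), array([ 0.5803, -0.2758, -0.0017]), array([ 0.3905,  0.2466, -0.0034])]
64 [ 0.57920173 -0.12016833  0.10495122] 0.11222116923884506
mill rim 525 [[0.4584 0.1795 0.061 ]
 [0.5053 0.2263 0.0687]
 [0.553  0.274  0.0773]]
slot floor 141 [0.50273822 0.22323384 0.04783015]
```

View pics/z.png

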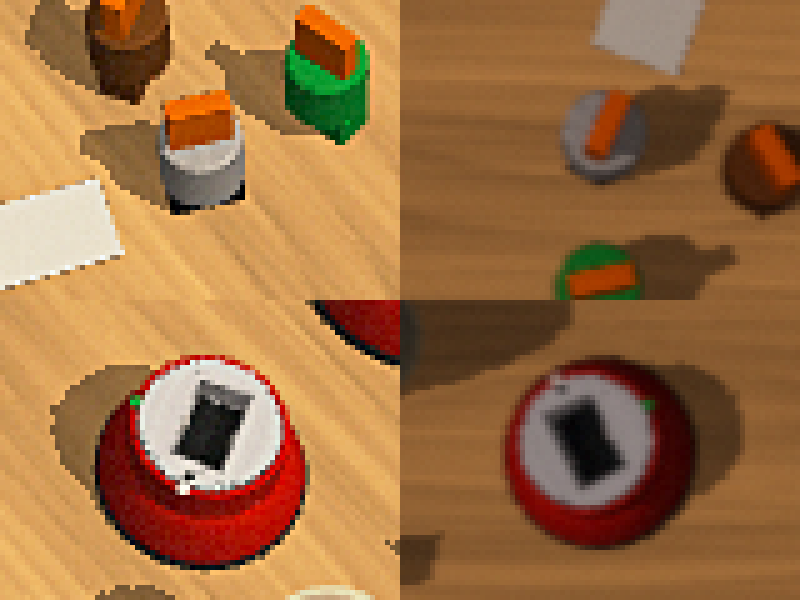

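Run:
```python
import pickle,cv2,numpy as np
from h import *
for n in("scene","top"):
    c=pickle.load(open(n+".pkl","rb")); f=c["frame"]; hsv=cv2.cvtColor(f,cv2.COLOR_RGB2HSV).astype(int)
    H,S,V=hsv[...,0],hsv[...,1],hsv[...,2]
    v,u=np.mgrid[:420,:560]
    a,b=(333,263) if n=="scene" else (207,217)
    # barrel
    w=((abs(u-a)<22)&(abs(v-b)<22)&(S<70)&(V>70)).astype(np.uint8)
    nl,L,st,_=cv2.connectedComponentsWithStats(w); k=1+st[1:,4].argmax()
    ct=max(cv2.findContours((L==k).astype(np.uint8),0,2)[0],key=len)
    hull=cv2.convexHull(ct)[:,0,:].astype(float)
    P=onz(c,hull[:,0],hull[:,1],0.07)
    (x,y),rad=cv2.minEnclosingCircle(P[:,:2].astype(np.float32))
    A=np.c_[2*P[:,:2],np.ones(len(P))]; s=np.linalg.lstsq(A,(P[:,:2]**2).sum(1),rcond=None)[0]
    print(n,"barrel",st[k],(x,y),rad,"LS",s[:2],np.sqrt(s[2]+s[:2]@s[:2]))
    # red outline: mill foot silhouette
    rd=((abs(u-a)<32)&(abs(v-b)<32)&((H<6)|(H>174))&(S>150)).astype(np.uint8)
    # dark slot; dark area inside the barrel
    dk=cv2.morphologyEx(((V<75)&(np.hypot(u-a,v-b)<13)).astype(np.uint8),2,np.ones((2,2)))
    nl,L,st,ce=cv2.connectedComponentsWithStats(dk); k=1+st[1:,4].argmax()
    for z in(0.048,0.07):
        vv,uu=np.where(L==k); Q=onz(c,uu,vv,z)[:,:2]
        e,ev=np.linalg.eigh(np.cov(Q.T)); d=ev[:,1]; 
        r=cv2.minAreaRect((Q*1000).astype(np.float32))
        print(" slot",z,Q.mean(0),"ang",np.degrees(np.arctan2(d[1],d[0]))%180,"len",np.sqrt(e*12),r)
    a,b=(249,200) if n=="scene" else (306,196)
    o=((abs(u-a)<13)&(abs(v-b)<16)&(H<14)&(S>190)&(V>90))
    print(" orange"); 
    vv,uu=np.where(o); print(' ',uu.min(),uu.max(),vv.min(),vv.max(),o.sum())
    sub=V[vv.min()-1:vv.max()+2,uu.min()-1:uu.max()+2]; 
    print(np.where(o,V,0)[vv.min()-1:vv.max()+2,uu.min()-1:uu.max()+2])
```

```text
scene barrel [321 245  28  27 467] (0.5071070194244385, 0.23250533640384674) 0.048024147748947144 LS [0.50693299 0.22912372] 0.04471305754737521
 slot 0.048 [0.50217463 0.2309264 ] ang 25.808962340880015 len [0.02946205 0.04334206] ((501.5665283203125, 230.43408203125), (43.02110290527344, 29.650083541870117), 27.95973014831543)
 slot 0.07 [0.51129011 0.2378568 ] ang 25.808962340879987 len [0.02900664 0.0426721 ] ((510.69140625, 237.3721160888672), (42.35610580444336, 29.191781997680664), 27.959753036499023)
 orange
  239 255 185 199 109
[[  0   0   0   0   0   0   0   0   0   0   0   0   0   0   0   0   0   0
    0]
 [  0 126   0   0   0   0   0   0   0   0   0   0   0   0   0   0   0   0
    0]
 [  0   0   0   0   0   0   0   0   0   0   0   0   0   0   0   0   0   0
    0]
 [  0   0   0   0   0   0   0   0   0   0   0   0   0   0   0   0   0   0
    0]
 [  0   0   0   0   0   0   0   0   0   0   0   0   0   0   0 252   0   0
    0]
 [  0   0   0   0   0   0   0   0   0   0 250 235 238 239 238 240   0   0
    0]
 [  0   0   0   0   0 252 240 241 240 237 239   0 237   0 239 244 252 
[... 1485 characters left out ...]
  0   0   0 160 162 162 149 120   0]
 [  0   0   0   0   0 149 162 163 162 133   0   0]
 [  0   0   0   0   0 160 163 163 158 124   0   0]
 [  0   0   0   0 146 165 165 162 136   0   0   0]
 [  0   0   0   0 161 165 164 160 125   0   0   0]
 [  0   0   0 144 165 166 164 143   0   0   0   0]
 [  0   0   0 163 163 165 162 129   0   0   0   0]
 [  0   0 146 167 165 163 145   0   0   0   0   0]
 [  0   0 161 166 166 162 131   0   0   0   0   0]
 [  0   0 164 164 163 143   0   0   0   0   0   0]
 [  0 122 149 161 161 133   0   0   0   0   0   0]
 [  0 102 105 119 140 121   0   0   0   0   0   0]
 [  0   0   0 100  97   0   0   0   0   0   0   0]
 [  0   0   0   0   0   0   0   0   0   0   0   0]]
```

Run:
```python
import pickle,cv2,numpy as np
from h import *
for n in("scene","top"):
    c=pickle.load(open(n+".pkl","rb")); f=c["frame"]; hsv=cv2.cvtColor(f,cv2.COLOR_RGB2HSV).astype(int)
    H,S,V=hsv[...,0],hsv[...,1],hsv[...,2]
    v,u=np.mgrid[:420,:560]
    a,b=(249,200) if n=="scene" else (306,196)
    o=((abs(u-a)<13)&(abs(v-b)<16)&(H<22)&(S>150)&(V>(205 if n=="scene" else 140)))&(u>240)&((n=="top")|(v<196))
    vv,uu=np.where(o); Q=onz(c,uu,vv,0.105)[:,:2]*1000
    e,ev=np.linalg.eigh(np.cov(Q.T)); d=ev[:,1]
    print(n,len(Q),Q.mean(0),np.degrees(np.arctan2(d[1],d[0]))%180,np.sqrt(12*e),cv2.minAreaRect(Q.astype(np.float32)))
    # steel body: lateral centre from shoulder disc z=0.069
    s=((abs(u-a)<13)&(abs(v-b)<20)&(S<60)&(V>60)).astype(np.uint8)
    # non-wood object silhouettes at mill: hole (non white) inside barrel at z .07
    a,b=(333,263) if n=="scene" else (207,217)
    P=onz(c,u,v,0.07); C=np.array([0.5065,0.2284])
    R=np.hypot(P[...,0]-C[0],P[...,1]-C[1])
    for th in (110,140,170) if n=="scene" else (70,85,100):
        h=((R<0.036)&(V<th)).astype(np.uint8); nl,L,st,_=cv2.connectedComponentsWithStats(h);k=1+st[1:,4].argmax()
        Q=P[L==k][:,:2]*1000; e,ev=np.linalg.eigh(np.cov(Q.T)); d=ev[:,1]
        print("  hole",th,len(Q),Q.mean(0),np.degrees(np.arctan2(d[1],d[0]))%180,np.sqrt(12*e),cv2.minAreaRect(Q.astype(np.float32)))
    sl=(slice(b-16,b+17),slice(a-16,a+17)); print(V[sl] if n=="top" else "")
```

```text
scene 57 [ 578.41573255 -115.03578653] 138.36770272483693 [23.94483061 51.34695777] ((578.2735595703125, -105.35127258300781), (36.21437454223633, 57.09789276123047), 10.043658256530762)
  hole 110 149 [506.63999332 230.49040181] 29.753423760280953 [30.90607463 54.86457404] ((506.07470703125, 230.3369598388672), (53.88407516479492, 30.663114547729492), 29.955665588378906)
  hole 140 163 [505.74859664 230.18723409] 28.556483616139502 [32.07114373 56.60378745] ((505.40924072265625, 229.79547119140625), (55.305580139160156, 32.56952667236328), 28.577911376953125)
  hole 170 174 [505.52551233 230.10873344] 28.062025556692646 [33.48094266 56.95546737] ((505.800537109375, 229.39300537109375), (57.27418899536133, 33.77665328979492), 28.70777702331543)

top 309 [ 584.94689814 -106.69946272] 2.8851297648455443 [ 76.651163   117.20032017] ((572.3994750976562, -114.23748779296875), (101.21949768066406, 79.95760345458984), 1.2120304107666016)
  hole 70 148 [504.40535697 227.85929079] 28.223266609923627 [32.11580741 53.22679872] ((504.2182922363281, 227.38446044921875), (52.11359786987305, 31.43082618713379), 28.817127227783203)
  hole 85 156 [504.66989704 227.9633958 ] 29.264633724754674 [32.61282001 55.03425822] ((504.87115478515625, 227.754638671875), (53.71128845214844, 31.450109481811523), 28.81712532043457)
  hole 100 174 [505.07256021 228.39367138] 28.441776662419443 [35.09269054 57.1029372 ] ((504.98052978515625, 227.7466583251953), (56.62481689453125, 34.419525146484375), 28.967737197875977)
[[146 144 148 ...  75  76  76]
 [137 134 133 ...  77  78  77]
 [134 130 114 ...  72  77  75]
 ...
 [134 120  94 ... 130 139 142]
 [141 139 123 ... 130 132 131]
 [136 137 135 ... 133 134 134]]
```

Run:
```python
import pickle,cv2,numpy as np
from h import *
for n in("scene","top"):
    c=pickle.load(open(n+".pkl","rb")); f=c["frame"]; hsv=cv2.cvtColor(f,cv2.COLOR_RGB2HSV).astype(int)
    H,S,V=hsv[...,0],hsv[...,1],hsv[...,2]
    v,u=np.mgrid[:420,:560]
    a,b=(249,200) if n=="scene" else (306,196)
    base=(abs(u-a)<13)&(abs(v-b)<16)&(H<17)&(S>185)
    o=base&(V>(205 if n=="scene" else 140))&((n=="top")|(v>186))
    nl,L,st,_=cv2.connectedComponentsWithStats(o.astype(np.uint8));k=1+st[1:,4].argmax()
    vv,uu=np.where(L==k); Q=onz(c,uu,vv,0.105)[:,:2]*1000
    e,ev=np.linalg.eigh(np.cov(Q.T)); d=ev[:,1]
    print(n,len(Q),Q.mean(0),np.degrees(np.arctan2(d[1],d[0]))%180,np.sqrt(12*e),cv2.minAreaRect(Q.astype(np.float32)))
    if n=="scene": print(np.where(L==k,1,0)[184:202,238:262])
```

```text
scene 52 [ 579.90429469 -117.02147961] 152.36062614016086 [16.34712253 43.88145554] ((579.4147338867188, -117.05068969726562), (17.41541862487793, 42.523712158203125), 58.76189041137695)
[[0 0 0 0 0 0 0 0 0 0 0 0 0 0 0 0 0 0 0 0 0 0 0 0]
 [0 0 0 0 0 0 0 0 0 0 0 0 0 0 0 0 0 0 0 0 0 0 0 0]
 [0 0 0 0 0 0 0 0 0 0 0 0 0 0 0 0 0 0 0 0 0 0 0 0]
 [0 0 0 0 0 0 0 0 0 0 0 0 0 0 0 0 0 0 0 0 0 0 0 0]
 [0 0 0 0 0 0 0 0 0 0 0 0 0 1 1 1 0 0 0 0 0 0 0 0]
 [0 0 0 0 0 0 0 0 1 1 1 1 1 1 1 1 1 0 0 0 0 0 0 0]
 [0 0 0 0 1 1 1 1 1 1 1 1 1 1 1 1 1 0 0 0 0 0 0 0]
 [0 0 0 0 1 1 1 1 1 1 1 1 1 1 1 1 1 1 0 0 0 0 0 0]
 [0 0 0 0 1 1 1 1 1 1 1 1 1 0 0 0 0 1 0 0 0 0 0 0]
 [0 0 0 0 0 1 1 1 0 0 0 0 0 0 0 0 0 0 0 0 0 0 0 0]
 [0 0 0 0 0 0 0 0 0 0 0 0 0 0 0 0 0 0 0 0 0 0 0 0]
 [0 0 0 0 0 0 0 0 0 0 0 0 0 0 0 0 0 0 0 0 0 0 0 0]
 [0 0 0 0 0 0 0 0 0 0 0 0 0 0 0 0 0 0 0 0 0 0 0 0]
 [0 0 0 0 0 0 0 0 0 0 0 0 0 0 0 0 0 0 0 0 0 0 0 0]
 [0 0 0 0 0 0 0 0 0 0 0 0 0 0 0 0 0 0 0 0 0 0 0 0]
 [0 0 0 0 0 0 0 0 0 0 0 0 0 0 0 0 0 0 0 0 0 0 0 0]
 [0 0 0 0 0 0 0 0 0 0 0 0 0 0 0 0 0 0 0 0 0 0 0 0]
 [0 0 0 0 0 0 0 0 0 0 0 0 0 0 0 0 0 0 0 0 0 0 0 0]]
top 48 [ 580.5521346  -117.76537794] 156.46437090176593 [12.54980198 42.38519063] ((580.4573364257812, -117.96031188964844), (11.88276481628418, 42.238525390625), 64.8768310546875)
```

```bash
cat >> h.py <<'E'
def plan(s,x,y,z,yaw):
    """rotate first, then shift; units"""
    dy=(yaw-s["ee_rot"][2]+180)%360-180
    ps=np.radians(yaw); d=np.array([x,y,z])-s["eef_pos"]
    t=np.array([np.cos(ps)*d[0]+np.sin(ps)*d[1], np.sin(ps)*d[0]-np.cos(ps)*d[1], -d[2]])/0.04
    print("rz total",round(-np.radians(dy)/0.12,3),"t total",t.round(3),"rows>=",np.linalg.norm(t))
E
python3 -c "
from h import *; from station import r
plan(r.sense(),.580,-.1175,.2137,154)"
```

```text
rz total 1.142 t total [-16.284 -10.51    0.   ] rows>= 19.38108706680988
```

move_arm:
  increments:
    - {"rz": 0.57,"jaw": 0.45}
    - {"rz": 0.57,"jaw": 0.45}

```text
schema error: expected keys tx, ty, tz, rx, ry, rz, jaw
```

move_arm:
  increments:
    - {"tx": 0,"ty": 0,"tz": 0,"rx": 0,"ry": 0,"rz": 0.57,"jaw": 0.45}
    - {"tx": 0,"ty": 0,"tz": 0,"rx": 0,"ry": 0,"rz": 0.57,"jaw": 0.45}
    - {"tx": -0.68,"ty": -0.44,"tz": 0,"rx": 0,"ry": 0,"rz": 0,"jaw": 0.45}
    - {"tx": -0.68,"ty": -0.44,"tz": 0,"rx": 0,"ry": 0,"rz": 0,"jaw": 0.45}
    - {"tx": -0.68,"ty": -0.44,"tz": 0,"rx": 0,"ry": 0,"rz": 0,"jaw": 0.45}
    - {"tx": -0.68,"ty": -0.44,"tz": 0,"rx": 0,"ry": 0,"rz": 0,"jaw": 0.45}
    - {"tx": -0.68,"ty": -0.44,"tz": 0,"rx": 0,"ry": 0,"rz": 0,"jaw": 0.45}
    - {"tx": -0.68,"ty": -0.44,"tz": 0,"rx": 0,"ry": 0,"rz": 0,"jaw": 0.45}
    - {"tx": -0.68,"ty": -0.44,"tz": 0,"rx": 0,"ry": 0,"rz": 0,"jaw": 0.45}
    - {"tx": -0.68,"ty": -0.44,"tz": 0,"rx": 0,"ry": 0,"rz": 0,"jaw": 0.45}
    - {"tx": -0.68,"ty": -0.44,"tz": 0,"rx": 0,"ry": 0,"rz": 0,"jaw": 0.45}
    - {"tx": -0.68,"ty": -0.44,"tz": 0,"rx": 0,"ry": 0,"rz": 0,"jaw": 0.45}
    - {"tx": -0.68,"ty": -0.44,"tz": 0,"rx": 0,"ry": 0,"rz": 0,"jaw": 0.45}
    - {"tx": -0.68,"ty": -0.44,"tz": 0,"rx": 0,"ry": 0,"rz": 0,"jaw": 0.45}
    - {"tx": -0.68,"ty": -0.44,"tz": 0,"rx": 0,"ry": 0,"rz": 0,"jaw": 0.45}
    - {"tx": -0.68,"ty": -0.44,"tz": 0,"rx": 0,"ry": 0,"rz": 0,"jaw": 0.45}
    - {"tx": -0.68,"ty": -0.44,"tz": 0,"rx": 0,"ry": 0,"rz": 0,"jaw": 0.45}
  grip_force: 20

```text
time: 1.52
eef_pos: [0.4305, 0.1288, 0.2143]
ee_rot: [-180.0, -0.0, 154.0]
contact_force: [0.8, 1.5, 0.6]
width: 0.449
```

```bash
python3 -c "
from h import *; from station import r
plan(r.sense(),.580,-.1175,.14,154)"
```

```text
rz total 0.0 t total [-6.058 -3.895  1.858] rows>= 7.438079780120797
```

move_arm:
  increments:
    - {"tx": -0.606,"ty": -0.39,"tz": 0,"rx": 0,"ry": 0,"rz": 0,"jaw": 0.45}
    - {"tx": -0.606,"ty": -0.39,"tz": 0,"rx": 0,"ry": 0,"rz": 0,"jaw": 0.45}
    - {"tx": -0.606,"ty": -0.39,"tz": 0,"rx": 0,"ry": 0,"rz": 0,"jaw": 0.45}
    - {"tx": -0.606,"ty": -0.39,"tz": 0,"rx": 0,"ry": 0,"rz": 0,"jaw": 0.45}
    - {"tx": -0.606,"ty": -0.39,"tz": 0,"rx": 0,"ry": 0,"rz": 0,"jaw": 0.45}
    - {"tx": -0.606,"ty": -0.39,"tz": 0.37,"rx": 0,"ry": 0,"rz": 0,"jaw": 0.45}
    - {"tx": -0.606,"ty": -0.39,"tz": 0.37,"rx": 0,"ry": 0,"rz": 0,"jaw": 0.45}
    - {"tx": -0.606,"ty": -0.39,"tz": 0.37,"rx": 0,"ry": 0,"rz": 0,"jaw": 0.45}
    - {"tx": -0.606,"ty": -0.39,"tz": 0.37,"rx": 0,"ry": 0,"rz": 0,"jaw": 0.45}
    - {"tx": -0.606,"ty": -0.39,"tz": 0.37,"rx": 0,"ry": 0,"rz": 0,"jaw": 0.45}
    - {"tx": 0,"ty": 0,"tz": 0,"rx": 0,"ry": 0,"rz": 0,"jaw": 0.45}

```text
time: 2.43
eef_pos: [0.5791, -0.1195, 0.1363]
ee_rot: [-179.9, -0.3, 153.8]
contact_force: [-0.7, 0.4, -0.4]
width: 0.451
```

Run:
```python
from h import *; from station import r
import cv2
plan(r.sense(),.580,-.1175,.072,154)
ims=[]
for n,(a,b) in {"scene":(249,190),"top":(306,205)}.items():
    c=r.capture(n); p=c["frame"][b-45:b+45,a-40:a+40,::-1]; ims.append(cv2.resize(p,(400,450),interpolation=0))
cv2.imwrite("pics/g1.png",np.hstack(ims))
```

```text
rz total -0.028 t total [1.000e-03 5.600e-02 1.607e+00] rows>= 1.6079455754834684
```

View pics/g1.png

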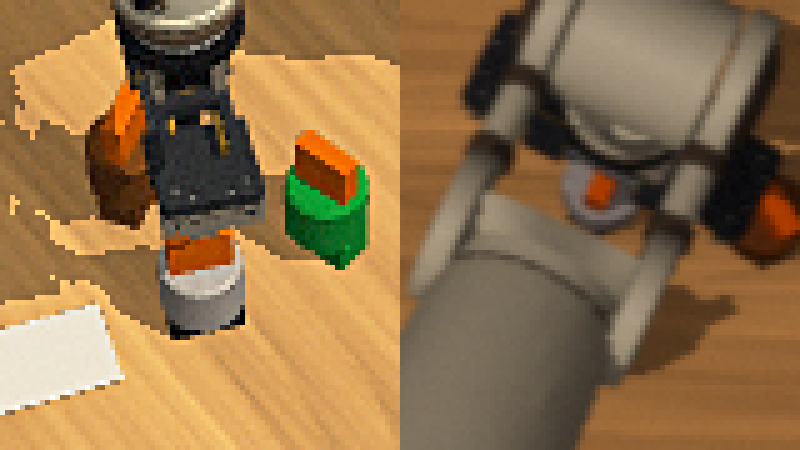

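The scene crop shows the fingers directly above the orange ridge, with the brown and green cups clear on either side. I'll descend now.

move_arm:
  increments:
    - {"tx": 0,"ty": 0.04,"tz": 0.2,"rx": 0,"ry": 0,"rz": 0,"jaw": 0.45}
    - {"tx": 0,"ty": 0,"tz": 0.2,"rx": 0,"ry": 0,"rz": 0,"jaw": 0.45}
    - {"tx": 0,"ty": 0,"tz": 0.2,"rx": 0,"ry": 0,"rz": 0,"jaw": 0.45}
    - {"tx": 0,"ty": 0,"tz": 0.2,"rx": 0,"ry": 0,"rz": 0,"jaw": 0.45}
    - {"tx": 0,"ty": 0,"tz": 0.2,"rx": 0,"ry": 0,"rz": 0,"jaw": 0.45}
    - {"tx": 0,"ty": 0,"tz": 0.2,"rx": 0,"ry": 0,"rz": 0,"jaw": 0.45}
    - {"tx": 0,"ty": 0,"tz": 0.2,"rx": 0,"ry": 0,"rz": 0,"jaw": 0.45}
    - {"tx": 0,"ty": 0,"tz": 0.2,"rx": 0,"ry": 0,"rz": 0,"jaw": 0.45}
    - {"tx": 0,"ty": 0,"tz": 0,"rx": 0,"ry": 0,"rz": 0,"jaw": 0.45}
    - {"tx": 0,"ty": 0,"tz": 0,"rx": 0,"ry": 0,"rz": 0,"jaw": 0.45}

```text
time: 3.37
eef_pos: [0.58, -0.1146, 0.0759]
ee_rot: [-180.0, -0.1, 154.0]
contact_force: [-1.0, -0.2, -0.2]
width: 0.45
```

Run:
```python
from h import *; from station import r
import cv2
plan(r.sense(),.580,-.1175,.072,154)
ims=[]
for n,(a,b) in {"scene":(249,190),"top":(306,205)}.items():
    c=r.capture(n); p=c["frame"][b-45:b+45,a-40:a+40,::-1]; ims.append(cv2.resize(p,(400,450),interpolation=0))
cv2.imwrite("pics/g2.png",np.hstack(ims))
```

```text
rz total 0.001 t total [-0.032 -0.066  0.098] rows>= 0.12164530193538116
```

View pics/g2.png

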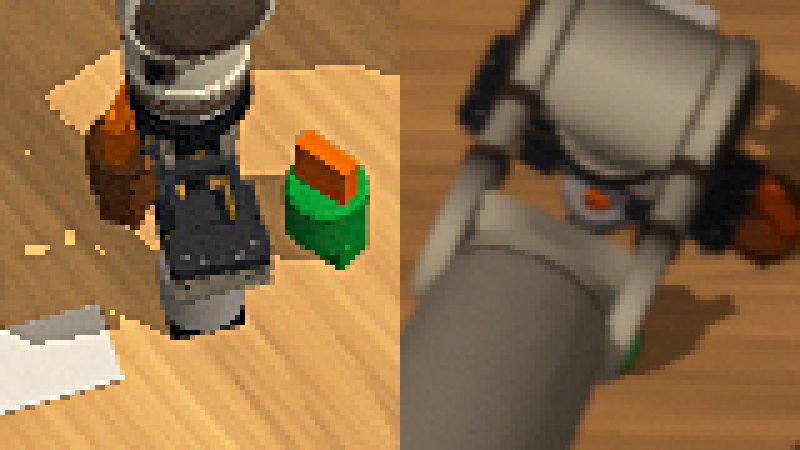

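move_arm:
  increments:
    - {"tx": -0.03,"ty": -0.06,"tz": 0.07,"rx": 0,"ry": 0,"rz": 0,"jaw": 0.45}
    - {"tx": 0,"ty": 0,"tz": 0,"rx": 0,"ry": 0,"rz": 0,"jaw": 0.0}
    - {"tx": 0,"ty": 0,"tz": 0,"rx": 0,"ry": 0,"rz": 0,"jaw": 0.0}
    - {"tx": 0,"ty": 0,"tz": 0,"rx": 0,"ry": 0,"rz": 0,"jaw": 0.0}
    - {"tx": 0,"ty": 0,"tz": 0,"rx": 0,"ry": 0,"rz": 0,"jaw": 0.0}
    - {"tx": 0,"ty": 0,"tz": 0,"rx": 0,"ry": 0,"rz": 0,"jaw": 0.0}
    - {"tx": 0,"ty": 0,"tz": 0,"rx": 0,"ry": 0,"rz": 0,"jaw": 0.0}
  grip_force: 20

```text
time: 4.05
eef_pos: [0.5805, -0.1175, 0.0739]
ee_rot: [-180.0, 0.0, 154.0]
contact_force: [0.5, -0.8, 0.0]
width: 0.173
```

Opening is 15.9 mm, which matches the 16 mm ridge. Lifting.

move_arm:
  increments:
    - {"tx": 0,"ty": 0,"tz": 0,"rx": 0,"ry": 0,"rz": 0,"jaw": 0.0}
    - {"tx": 0,"ty": 0,"tz": 0,"rx": 0,"ry": 0,"rz": 0,"jaw": 0.0}
    - {"tx": 0,"ty": 0,"tz": -0.2,"rx": 0,"ry": 0,"rz": 0,"jaw": 0.0}
    - {"tx": 0,"ty": 0,"tz": -0.5,"rx": 0,"ry": 0,"rz": 0,"jaw": 0.0}
    - {"tx": 0,"ty": 0,"tz": -0.6,"rx": 0,"ry": 0,"rz": 0,"jaw": 0.0}
    - {"tx": 0,"ty": 0,"tz": -0.6,"rx": 0,"ry": 0,"rz": 0,"jaw": 0.0}
    - {"tx": 0,"ty": 0,"tz": -0.6,"rx": 0,"ry": 0,"rz": 0,"jaw": 0.0}
    - {"tx": 0,"ty": 0,"tz": -0.6,"rx": 0,"ry": 0,"rz": 0,"jaw": 0.0}
    - {"tx": 0,"ty": 0,"tz": -0.6,"rx": 0,"ry": 0,"rz": 0,"jaw": 0.0}
    - {"tx": 0,"ty": 0,"tz": -0.5,"rx": 0,"ry": 0,"rz": 0,"jaw": 0.0}
    - {"tx": 0,"ty": 0,"tz": 0,"rx": 0,"ry": 0,"rz": 0,"jaw": 0.0}
  grip_force: 50

```text
time: 4.97
eef_pos: [0.5827, -0.1181, 0.2472]
ee_rot: [180.0, 0.5, 154.0]
contact_force: [0.9, -0.9, -1.9]
width: 0.172
```

Run:
```python
from h import *; from station import r
import cv2
print(r.sense())
plan(r.sense(),.5055,.2288,.20,208.7)
c=r.capture("scene"); cv2.imwrite("pics/g3.png",c["frame"][:,:,::-1])
```

```text
{'time': 4.9667, 'joint_positions': array([-2.31016922e+01,  1.03879254e+01,  8.63247855e+01,  1.85533391e-02,
        8.27920833e+01, -8.71248291e+01]), 'qvel': array([-0.16114667,  1.99863703,  3.6578605 ,  0.01686228, -3.52739154,
       -0.02151097]), 'effort': array([-4.23690642e-02, -3.79943383e+01, -3.07584429e+01, -2.64542014e-02,
        7.03067835e-01,  3.20963700e-04]), 'eef_pos': array([ 0.58267584, -0.11808713,  0.24724176]), 'ee_rot': array([179.95675618,   0.49365763, 154.0207022 ]), 'contact_force': array([ 0.86206079, -0.93949521, -1.87953962]), 'wrist_torque': array([ 0.00702428, -0.07980902, -0.01251249]), 'width': 0.17199544825002372}
rz total -7.953 t total [-2.472  8.533  1.181] rows>= 8.962371762988607
```

View pics/g3.png

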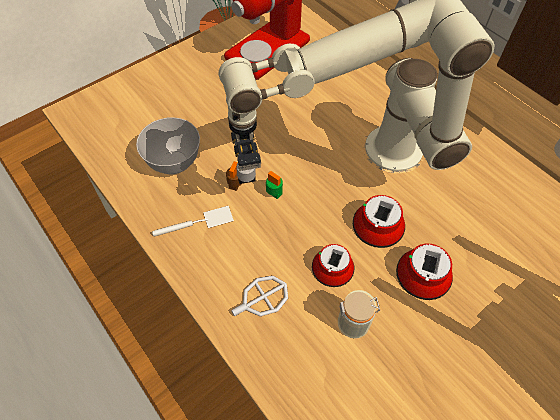

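The cup is lifted and upright (scene picture around (246,172)). Rotating in place, then moving to above the mill.

move_arm:
  increments:
    - {"tx": 0,"ty": 0,"tz": 0,"rx": 0,"ry": 0,"rz": -0.98,"jaw": 0}
    - {"tx": 0,"ty": 0,"tz": 0,"rx": 0,"ry": 0,"rz": -0.98,"jaw": 0}
    - {"tx": 0,"ty": 0,"tz": 0,"rx": 0,"ry": 0,"rz": -0.98,"jaw": 0}
    - {"tx": 0,"ty": 0,"tz": 0,"rx": 0,"ry": 0,"rz": -0.98,"jaw": 0}
    - {"tx": 0,"ty": 0,"tz": 0,"rx": 0,"ry": 0,"rz": -0.98,"jaw": 0}
    - {"tx": 0,"ty": 0,"tz": 0,"rx": 0,"ry": 0,"rz": -0.98,"jaw": 0}
    - {"tx": 0,"ty": 0,"tz": 0,"rx": 0,"ry": 0,"rz": -0.98,"jaw": 0}
    - {"tx": 0,"ty": 0,"tz": 0,"rx": 0,"ry": 0,"rz": -0.98,"jaw": 0}
    - {"tx": 0,"ty": 0,"tz": 0,"rx": 0,"ry": 0,"rz": -0.11,"jaw": 0}

```text
time: 5.77
eef_pos: [0.5793, -0.1168, 0.2392]
ee_rot: [179.8, -0.1, -151.1]
contact_force: [-0.1, 1.5, -2.3]
width: 0.172
```

move_arm:
  increments:
    - {"tx": -0.1,"ty": 0.35,"tz": 0,"rx": 0,"ry": 0,"rz": 0,"jaw": 0}
    - {"tx": -0.18,"ty": 0.6,"tz": 0,"rx": 0,"ry": 0,"rz": 0,"jaw": 0}
    - {"tx": -0.18,"ty": 0.6,"tz": 0,"rx": 0,"ry": 0,"rz": 0,"jaw": 0}
    - {"tx": -0.18,"ty": 0.6,"tz": 0,"rx": 0,"ry": 0,"rz": 0,"jaw": 0}
    - {"tx": -0.18,"ty": 0.6,"tz": 0,"rx": 0,"ry": 0,"rz": 0,"jaw": 0}
    - {"tx": -0.18,"ty": 0.6,"tz": 0,"rx": 0,"ry": 0,"rz": 0,"jaw": 0}
    - {"tx": -0.18,"ty": 0.6,"tz": 0,"rx": 0,"ry": 0,"rz": 0,"jaw": 0}
    - {"tx": -0.18,"ty": 0.6,"tz": 0,"rx": 0,"ry": 0,"rz": 0,"jaw": 0}
    - {"tx": -0.18,"ty": 0.6,"tz": 0,"rx": 0,"ry": 0,"rz": 0,"jaw": 0}
    - {"tx": -0.18,"ty": 0.6,"tz": 0,"rx": 0,"ry": 0,"rz": 0,"jaw": 0}
    - {"tx": -0.18,"ty": 0.6,"tz": 0,"rx": 0,"ry": 0,"rz": 0,"jaw": 0}
    - {"tx": -0.18,"ty": 0.6,"tz": 0,"rx": 0,"ry": 0,"rz": 0,"jaw": 0}
    - {"tx": -0.18,"ty": 0.6,"tz": 0,"rx": 0,"ry": 0,"rz": 0,"jaw": 0}
    - {"tx": -0.18,"ty": 0.6,"tz": 0.3,"rx": 0,"ry": 0,"rz": 0,"jaw": 0}
    - {"tx": -0.1,"ty": 0.35,"tz": 0.3,"rx": 0,"ry": 0,"rz": 0,"jaw": 0}
    - {"tx": 0,"ty": 0,"tz": 0.3,"rx": 0,"ry": 0,"rz": 0,"jaw": 0}
    - {"tx": 0,"ty": 0,"tz": 0.3,"rx": 0,"ry": 0,"rz": 0,"jaw": 0}
    - {"tx": 0,"ty": 0,"tz": 0,"rx": 0,"ry": 0,"rz": 0,"jaw": 0}
    - {"tx": 0,"ty": 0,"tz": 0,"rx": 0,"ry": 0,"rz": 0,"jaw": 0}

```text
time: 7.35
eef_pos: [0.5058, 0.2287, 0.1926]
ee_rot: [180.0, -0.1, -151.4]
contact_force: [0.2, 0.7, -2.3]
width: 0.168
```

Run:
```python
from h import *; from station import r
import cv2
s=r.sense();plan(s,.5055,.2288,.165,208.7); print(s["joint_positions"],s["contact_force"],s["wrist_torque"])
ims=[]
for n,(a,b) in {"scene":(333,245),"top":(207,217)}.items():
    c=r.capture(n); p=c["frame"][b-45:b+45,a-40:a+40,::-1]; ims.append(cv2.resize(p,(400,450),interpolation=0))
cv2.imwrite("pics/m1.png",np.hstack(ims))
```

```text
rz total -0.02 t total [0.006 0.005 0.69 ] rows>= 0.6896382127218599
[ 1.18685597e+01  7.25532058e+00  9.60556242e+01 -1.69077491e-02
  7.68350874e+01 -1.06693441e+02] [ 0.22818228  0.66330723 -2.26640324] [ 0.05877551 -0.00131178 -0.04812186]
```

View pics/m1.png

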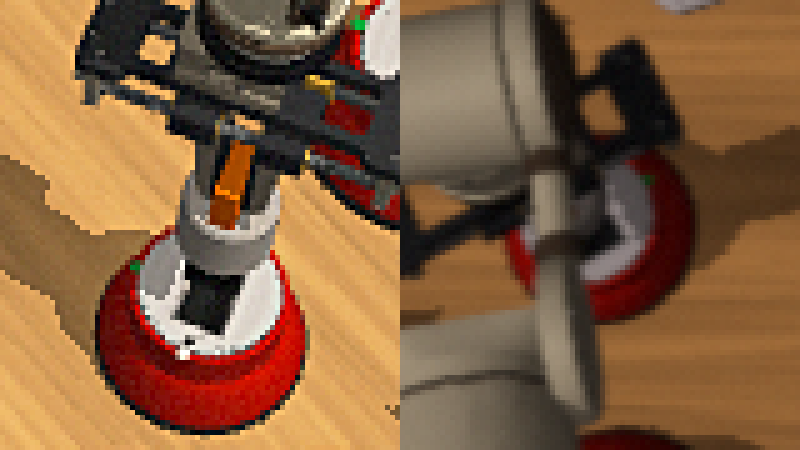

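move_arm:
  increments:
    - {"tx": 0,"ty": 0,"tz": 0.2,"rx": 0,"ry": 0,"rz": -0.02,"jaw": 0}
    - {"tx": 0,"ty": 0,"tz": 0.2,"rx": 0,"ry": 0,"rz": 0,"jaw": 0}
    - {"tx": 0,"ty": 0,"tz": 0.2,"rx": 0,"ry": 0,"rz": 0,"jaw": 0}
    - {"tx": 0,"ty": 0,"tz": 0.2,"rx": 0,"ry": 0,"rz": 0,"jaw": 0}
    - {"tx": 0,"ty": 0,"tz": 0.2,"rx": 0,"ry": 0,"rz": 0,"jaw": 0}
    - {"tx": 0,"ty": 0,"tz": 0.05,"rx": 0,"ry": 0,"rz": 0,"jaw": 0}
    - {"tx": 0,"ty": 0,"tz": 0,"rx": 0,"ry": 0,"rz": 0,"jaw": 0}
    - {"tx": 0,"ty": 0,"tz": 0,"rx": 0,"ry": 0,"rz": 0,"jaw": 0}

```text
time: 8.12
eef_pos: [0.5065, 0.2297, 0.1517]
ee_rot: [180.0, -0.0, -151.2]
contact_force: [0.7, -0.4, -2.5]
width: 0.17
```

Run:
```python
from h import *; from station import r
import cv2
s=r.sense();plan(s,.5055,.2288,.121,208.7); print(s["contact_force"],s["wrist_torque"])
c=r.capture("scene"); pickle.dump(c,open("s2.pkl","wb")); a,b=333,245; p=c["frame"][b-37:b+38,a-40:a+40,::-1]
cv2.imwrite("pics/m2.png",cv2.resize(p,(640,600),interpolation=0))
```

```text
rz total 0.016 t total [ 0.032 -0.007  0.768] rows>= 0.7688503923548243
[ 0.65036661 -0.36263704 -2.4812759 ] [0.06795604 0.01495676 0.00272072]
```

View pics/m2.png

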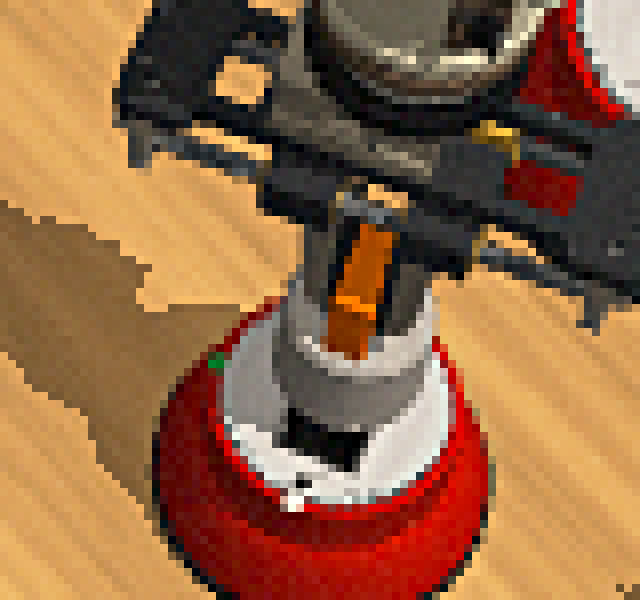

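Run:
```python
from h import *
import cv2
c=pickle.load(open("s2.pkl","rb"))
e=onz(c,np.array([337.0,337.0]),np.array([245.4,245.4]),.1827)[0]; print(e)
a=np.radians(28.8);X=np.array([np.cos(a),np.sin(a)])
print("centre by edge",e[:2]-.022*X)
f=c["frame"];h=cv2.cvtColor(f,cv2.COLOR_RGB2HSV)
print(h[234:256,332:346,2]);print(h[234:256,332:346,1]);
# cylinder lateral silhouettes: rows
print(h[246:262,322:352,2])
```

```text
[0.52225414 0.24040542 0.1827    ]
centre by edge [0.50297539 0.22980684]
[[ 25  21  64  52  89  98  82 113 114 106  93 109  50  54]
 [ 11  20  64  62  21  18  58  85 122  40  56  76  54  55]
 [ 27  18  69  31  17   8 191 138  48  63  48  56  56  52]
 [ 71  60  76  27  16  25 185 171 180 196  86  24  39  41]
 [ 72  69  83  10  25 119 172 165 175 189  47  20  21  27]
 [ 68  73  61  19  12 184 170 164 168 133  37  28  23  26]
 [ 62  75  55   7  97 184 164 167 178 144  24  30  21  25]
 [ 70  77  29  24 193 168 165 167 181  35  26  80  81  63]
 [ 75  74  28  25 180 166 166 168 192  29  26  75  69  72]
 [ 68  77  12 121 176 165 165 172 200  20  55  73  70  55]
 [ 65  49  10 181 158 158 163 177 118  22  59  71  65  56]
 [ 68  47 103 255 255 255 158 176  87  15  81  68  65  56]
 [118  45  81 114 190 255 255 255  24  21  73  65  57  94]
 [134 100 124 122 118  96 150 241  15  36  79  62  52 172]
 [129 125 128 127 125 123 128 107   4  56  62  53  88 223]
 [124 117 128 118 124 129 149 140  24  76  49  86 195 202]
 [117 125 116 122 121 124 162 118 126 226 214 204 199 206]
 [228 164 102 116 116 1
[... 2872 characters left out ...]
 88  98  99 107 105 111
  121 125 124 132 130 152 229 227 246 157 236 214]
 [137 139 145 142 141 148 111  77  84  82  83  94  90  98 106 112 113 121
  123 128 132 132 121 206 227 222 237 175 218 216]
 [137 142 146 141 146 144 141  63  82  82  89  92  97  98 110 114 115 120
  120 127 127 119 180 229 222 227 235 140 223 180]
 [136 136 143 139 148 140 112   0  53 100  98  93  99  93 108 109 114 120
  125 124 117 180 235 220 216 225 232 165 225 172]
 [133 133 131 130 143 136  80   0   0  30  81 104 109 109 111 117 125 123
  115 111 181 234 225 219 223 227 238 161 225 181]
 [201 245 242 127 130 112 115   0  17  18  11  33  92  90 133 188  94 121
  181 245 229 224 218 221 223 223 240 192 233 189]]
```

The scene crop shows the foot lined up just above the slot. The cup-to-slot offset looks like 2 mm or less, which the chamfer should absorb. I'll lower slowly and watch the force.

move_arm:
  increments:
    - {"tx": 0,"ty": 0,"tz": 0.05,"rx": 0,"ry": 0,"rz": 0,"jaw": 0}
    - {"tx": 0,"ty": 0,"tz": 0.05,"rx": 0,"ry": 0,"rz": 0,"jaw": 0}
    - {"tx": 0,"ty": 0,"tz": 0.05,"rx": 0,"ry": 0,"rz": 0,"jaw": 0}
    - {"tx": 0,"ty": 0,"tz": 0.05,"rx": 0,"ry": 0,"rz": 0,"jaw": 0}
    - {"tx": 0,"ty": 0,"tz": 0.05,"rx": 0,"ry": 0,"rz": 0,"jaw": 0}
    - {"tx": 0,"ty": 0,"tz": 0,"rx": 0,"ry": 0,"rz": 0,"jaw": 0}
  grip_force: 60

```text
time: 8.67
eef_pos: [0.5068, 0.2298, 0.1435]
ee_rot: [-180.0, 0.0, -151.2]
contact_force: [-3.6, -1.3, 7.4]
width: 0.167
```

Run:
```python
from station import r
s=r.sense(); print(s["eef_pos"],s["contact_force"],s["wrist_torque"],s["ee_rot"])
```

```text
[0.50682602 0.22975028 0.14353149] [-3.62149993 -1.33894992  7.35440218] [-0.19846656  0.94804153  0.01234277] [-1.79986197e+02  3.60106062e-02 -1.51181984e+02]
```

move_arm:
  increments:
    - {"tx": 0.02,"ty": 0,"tz": 0,"rx": 0,"ry": 0,"rz": 0,"jaw": 0}
    - {"tx": 0.02,"ty": 0,"tz": 0,"rx": 0,"ry": 0,"rz": 0,"jaw": 0}
    - {"tx": 0,"ty": 0,"tz": 0,"rx": 0,"ry": 0,"rz": 0,"jaw": 0}

```text
time: 8.92
eef_pos: [0.5063, 0.2294, 0.1435]
ee_rot: [-180.0, 0.2, -151.2]
contact_force: [0.5, 0.5, 5.8]
width: 0.171
```

```bash
cat > s.py <<'E'
from station import r
import numpy as np
s=r.sense(); a=np.radians(s["ee_rot"][2]); F=s["contact_force"]; 
print(s["time"],s["eef_pos"].round(4),"F",F.round(2),"T",s["wrist_torque"].round(3),"yaw",s["ee_rot"].round(2),"w",round(s["width"],3))
print("F tool x,y:",(np.cos(a)*F[0]+np.sin(a)*F[1]).round(2),(np.sin(a)*F[0]-np.cos(a)*F[1]).round(2))
E
python3 s.py
```

```text
8.9167 [0.5063 0.2294 0.1435] F [0.54 0.55 5.79] T [0.274 0.055 0.022] yaw [-179.97    0.21 -151.2 ] w 0.171
F tool x,y: -0.74 0.22
```

move_arm:
  increments:
    - {"tx": 0.01,"ty": 0,"tz": 0.04,"rx": 0,"ry": 0,"rz": 0,"jaw": 0}
    - {"tx": 0.01,"ty": 0,"tz": 0.04,"rx": 0,"ry": 0,"rz": 0,"jaw": 0}
    - {"tx": 0,"ty": 0,"tz": 0,"rx": 0,"ry": 0,"rz": 0,"jaw": 0}
    - {"tx": 0,"ty": 0,"tz": 0,"rx": 0,"ry": 0,"rz": 0,"jaw": 0}

```text
time: 9.25
eef_pos: [0.5066, 0.2291, 0.1428]
ee_rot: [-179.9, 0.3, -151.2]
contact_force: [-4.7, -0.6, 17.5]
width: 0.168
```

```bash
python3 s.py
```

```text
9.25 [0.5066 0.2291 0.1428] F [-4.69 -0.6  17.48] T [0.104 0.747 0.09 ] yaw [-179.91    0.32 -151.17] w 0.168
F tool x,y: 4.4 1.73
```

View both.

Run:
```python
from h import *; from station import r
import cv2
ims=[]
for n,(a,b) in {"scene":(333,255),"top":(207,217)}.items():
    c=r.capture(n); pickle.dump(c,open(n+"3.pkl","wb")); p=c["frame"][b-30:b+30,a-26:a+26,::-1]; ims.append(cv2.resize(p,(400,462),interpolation=2))
cv2.imwrite("pics/m3.png",np.hstack(ims))
```

```text
(no output)
```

View pics/m3.png

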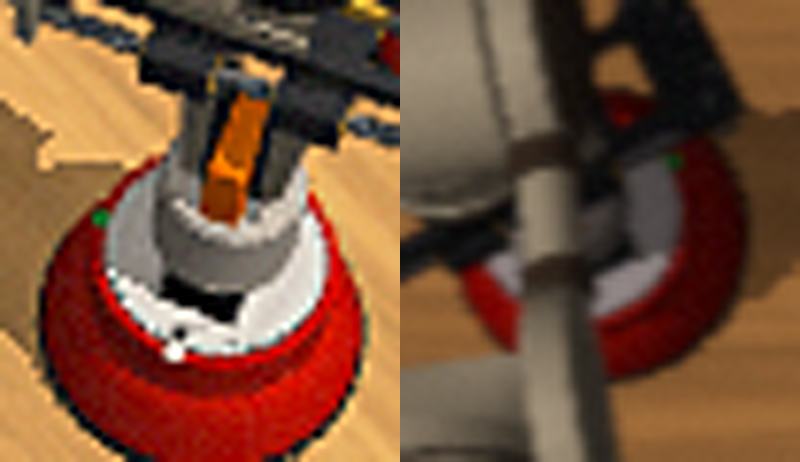

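Run:
```python
from h import *
import cv2
for n in("scene.pkl","scene3.pkl"):
    c=pickle.load(open(n,"rb")); V=cv2.cvtColor(c["frame"],cv2.COLOR_RGB2HSV)[...,2]
    print(n);print(V[253:272,324:346])
```

```text
scene.pkl
[[218 223 219 221 220 220 232 203  76  20  19  87 175  85 115  95  92  85
   80 224 226 223]
 [220 223 219 214 218 216 218 149   5  29  30  33  26  12  52 117 123  91
  146 239 222 219]
 [221 221 222 217 222 224 228  64  22  29  44  35  26  21  18  13   3  46
  206 232 220 219]
 [226 219 221 220 217 193 207  11  26  33  34  36  39  23  25  16  10  79
  230 228 220 219]
 [224 222 218 222 219 197 207  18  36  39  29  36  33  33  27  23  14 164
  240 226 216 219]
 [221 220 221 223 231 148  86  26  32  35  36  36  22  30  21   9  34 237
  230 222 220 215]
 [221 219 219 222 188 130  20  37  30  37  39  40  32  28  16  37 152 241
  227 219 221 214]
 [221 219 223 224 203  66  27  32  40  43  41  25  23  26  22 116 218 232
  221 222 219 215]
 [221 222 217 212 148  15  31  35  33  39  28  25  24  22  42 125 242 228
  218 220 218 220]
 [223 223 216 174  59  19  27  31  32  39  27  25  23  18  39 161 237 224
  217 218 216 219]
 [224 220 221 127  61  15  23  32  32  32  30  20  28  12  49 231 232 223
  221 215 219 221]
 [188 225 224 231 237 176  66  13  19   3  12  22  18  12 132 242 2
[... 1756 characters left out ...]
8   7   7   5 124 245 227 220
  222 215 221 228]
 [210 232 226 227 233 241 252 249 189  18   0   0   8  43 224 236 227 219
  215 223 227 230]
 [118 205 233 229 229 234 238 240 251 225 148  19   0  81 248 231 222 217
  221 224 231 243]
 [220  77 246 196 237 179 108 173 198 195 243 250 216 187 234 228 217 220
  228 238 243  95]
 [146 221 187 128 207 107   0 176 233 228 230 230 236 235 235 222 226 231
  243 141 161 195]
 [ 74 105 224 181  97 224 179 247 236 229 228 229 185 149 237 195 199 192
  141 122 223 228]
 [ 87  73  75 150 221 255 255  96 130 210 209 208 250 208 212  94 127 133
  217 239 190 133]
 [ 80  84  84  73 133 255 243 224 224 170 132 163 135 163 172 225 234 215
  185 121 137 139]]
```

```bash
cat >> h.py <<'E'
def proj(c,P):
    M=c["cam_to_world"]; q=(np.asarray(P)-M[:3,3])@M[:3,:3]; f=K(c)
    return np.stack([c["cx"]+f*q[...,0]/-q[...,2], c["cy"]-f*q[...,1]/-q[...,2]],-1)
E
python3 - <<'E'
from h import *
import cv2
c=pickle.load(open("scene3.pkl","rb"))
t=np.linspace(0,2*np.pi,721)
for cx,cy in((.5055,.2295),(.508,.231),(.503,.228)):
  for fz in(.070,.066,.062):
    for nm,z in(("bot",fz+.024),("shoulder",fz+.069)):
        q=proj(c,np.c_[cx+.029*np.cos(t),cy+.029*np.sin(t),0*t+z]); i=q[:,1].argmax()
        print((cx,cy),fz,nm,"lowest",q[i].round(1),"u range",q[:,0].min().round(1),q[:,0].max().round(1))
V=cv2.cvtColor(c["frame"],cv2.COLOR_RGB2HSV)
print(V[236:266,320:350,2])
E
```

```text
(0.5055, 0.2295) 0.07 bot lowest [336.4 262.4] u range 326.2 345.3
(0.5055, 0.2295) 0.07 shoulder lowest [337.9 255.5] u range 327.5 347.0
(0.5055, 0.2295) 0.066 bot lowest [336.3 263. ] u range 326.1 345.1
(0.5055, 0.2295) 0.066 shoulder lowest [337.8 256.1] u range 327.4 346.9
(0.5055, 0.2295) 0.062 bot lowest [336.1 263.6] u range 326.0 345.0
(0.5055, 0.2295) 0.062 shoulder lowest [337.6 256.8] u range 327.2 346.7
(0.508, 0.231) 0.07 bot lowest [336.1 263.2] u range 325.9 345.0
(0.508, 0.231) 0.07 shoulder lowest [337.6 256.3] u range 327.2 346.8
(0.508, 0.231) 0.066 bot lowest [336.  263.8] u range 325.8 344.9
(0.508, 0.231) 0.066 shoulder lowest [337.5 257. ] u range 327.1 346.6
(0.508, 0.231) 0.062 bot lowest [335.8 264.4] u range 325.7 344.7
(0.508, 0.231) 0.062 shoulder lowest [337.4 257.6] u range 326.9 346.4
(0.503, 0.228) 0.07 bot lowest [336.7 261.6] u range 326.5 345.6
(0.503, 0.228) 0.07 shoulder lowest [338.2 254.7] u range 327.8 347.3
(0.503, 0.228) 0.066 bot lowest [336.5 262.2] u range 326.4 345.4
(0.503, 0.228) 0.066 shoulder lowest [338.1 255.3] u range 327.7 347.
[... 3189 characters left out ...]
 90  97  98 103 110 114
  117 121 127 122 124 179 231 222 220 229 237 163]
 [235  89 206 249 128 134 130 125  15   0  29  69 101  99 102 110 111 117
  121 122 120 122 174 234 220 220 223 224 238 190]
 [209 135 209 241 236 237 117 114  30   0   0   9  30  89 159 124 127 137
  129 116 178 222 228 226 220 220 226 223 219 153]
 [136 222  84 195 227 225 239  99  16   0   0   5   0   0   3  26  29   0
   49 232 241 228 222 214 220 224 226 236 184 211]
 [ 68 217 153 255 231 223 223 238 241 167  22   2   3   2   8   7   7   5
  124 245 227 220 222 215 221 228 224 249 139 236]
 [ 73 135 219 137 210 232 226 227 233 241 252 249 189  18   0   0   8  43
  224 236 227 219 215 223 227 230 242 131 216 181]]
```

move_arm:
  increments:
    - {"tx": 0.0,"ty": 0,"tz": -0.1,"rx": 0,"ry": 0,"rz": 0,"jaw": 0}
    - {"tx": 0.04,"ty": 0.02,"tz": 0,"rx": 0,"ry": 0,"rz": 0,"jaw": 0}
    - {"tx": 0,"ty": 0,"tz": 0,"rx": 0,"ry": 0,"rz": 0,"jaw": 0}
    - {"tx": 0,"ty": 0,"tz": 0.05,"rx": 0,"ry": 0,"rz": 0,"jaw": 0}
    - {"tx": 0,"ty": 0,"tz": 0.05,"rx": 0,"ry": 0,"rz": 0,"jaw": 0}
    - {"tx": 0,"ty": 0,"tz": 0.0,"rx": 0,"ry": 0,"rz": 0,"jaw": 0}
    - {"tx": 0,"ty": 0,"tz": 0.0,"rx": 0,"ry": 0,"rz": 0,"jaw": 0}

```text
time: 9.93
eef_pos: [0.5033, 0.2277, 0.1385]
ee_rot: [-179.9, 0.1, -151.2]
contact_force: [3.7, -2.0, 1.7]
width: 0.17
```

```bash
python3 s.py
```

```text
9.9333 [0.5033 0.2277 0.1385] F [ 3.73 -2.    1.72] T [-0.527 -0.878 -0.074] yaw [-1.7989e+02  5.0000e-02 -1.5120e+02] w 0.17
F tool x,y: -2.31 -3.55
```

The foot has dropped into the slot as far as the pins (TCP z 0.1385). Next I'll relax the sideways load and press with small twists.

move_arm:
  increments:
    - {"tx": -0.02,"ty": -0.02,"tz": 0.03,"rx": 0,"ry": 0,"rz": 0.0,"jaw": 0}
    - {"tx": 0,"ty": 0,"tz": 0.07,"rx": 0,"ry": 0,"rz": 0.1,"jaw": 0}
    - {"tx": 0,"ty": 0,"tz": 0.07,"rx": 0,"ry": 0,"rz": -0.2,"jaw": 0}
    - {"tx": 0,"ty": 0,"tz": 0.07,"rx": 0,"ry": 0,"rz": 0.2,"jaw": 0}
    - {"tx": 0,"ty": 0,"tz": 0.0,"rx": 0,"ry": 0,"rz": -0.1,"jaw": 0}
    - {"tx": 0,"ty": 0,"tz": 0.0,"rx": 0,"ry": 0,"rz": 0,"jaw": 0}

```text
time: 10.43
eef_pos: [0.5045, 0.2278, 0.1288]
ee_rot: [-179.9, 0.1, -151.2]
contact_force: [5.1, -2.1, 1.3]
width: 0.17
```

```bash
python3 s.py
```

```text
10.4333 [0.5045 0.2278 0.1288] F [ 5.09 -2.06  1.32] T [-0.532 -1.291 -0.105] yaw [-1.7994e+02  8.0000e-02 -1.5116e+02] w 0.17
F tool x,y: -3.47 -4.26
```

move_arm:
  increments:
    - {"tx": -0.02,"ty": -0.02,"tz": 0.05,"rx": 0,"ry": 0,"rz": 0.0,"jaw": 0}
    - {"tx": 0,"ty": 0,"tz": 0.05,"rx": 0,"ry": 0,"rz": 0.1,"jaw": 0}
    - {"tx": 0,"ty": 0,"tz": 0.05,"rx": 0,"ry": 0,"rz": -0.2,"jaw": 0}
    - {"tx": 0,"ty": 0,"tz": 0.05,"rx": 0,"ry": 0,"rz": 0.1,"jaw": 0}
    - {"tx": 0,"ty": 0,"tz": 0.0,"rx": 0,"ry": 0,"rz": 0,"jaw": 0}
    - {"tx": 0,"ty": 0,"tz": 0.0,"rx": 0,"ry": 0,"rz": 0,"jaw": 0}

```text
time: 10.93
eef_pos: [0.5052, 0.2278, 0.1218]
ee_rot: [-180.0, 0.0, -151.2]
contact_force: [2.2, -3.0, 7.3]
width: 0.171
```

```bash
python3 s.py
```

```text
10.9333 [0.5052 0.2278 0.1218] F [ 2.23 -2.97  7.26] T [-0.538 -0.272  0.014] yaw [-1.7999e+02  3.0000e-02 -1.5117e+02] w 0.171
F tool x,y: -0.52 -3.68
```

move_arm:
  increments:
    - {"tx": 0,"ty": -0.02,"tz": 0.04,"rx": 0,"ry": 0,"rz": 0.0,"jaw": 0}
    - {"tx": 0,"ty": 0,"tz": 0,"rx": 0,"ry": 0,"rz": 0,"jaw": 0}
    - {"tx": 0,"ty": 0,"tz": 0.0,"rx": 0,"ry": 0,"rz": 0,"jaw": 0}
    - {"tx": 0,"ty": 0,"tz": 0.0,"rx": 0,"ry": 0,"rz": 0,"jaw": 0}

```text
time: 11.27
eef_pos: [0.5054, 0.2278, 0.1217]
ee_rot: [180.0, 0.0, -151.2]
contact_force: [-1.6, 0.0, 16.7]
width: 0.168
```

```bash
python3 s.py
python3 - <<'E'
from h import *; from station import r
import cv2
ims=[]
for n,(a,b) in {"scene":(333,255),"top":(207,217)}.items():
    c=r.capture(n); pickle.dump(c,open(n+"4.pkl","wb")); p=c["frame"][b-30:b+30,a-26:a+26,::-1]; ims.append(cv2.resize(p,(400,462),interpolation=2))
cv2.imwrite("pics/m4.png",np.hstack(ims))
E
```

```text
11.2667 [0.5054 0.2278 0.1217] F [-1.64e+00  1.00e-02  1.67e+01] T [-0.288  0.775  0.028] yaw [ 1.7995e+02  5.0000e-02 -1.5116e+02] w 0.168
F tool x,y: 1.43 0.8
```

View pics/m4.png

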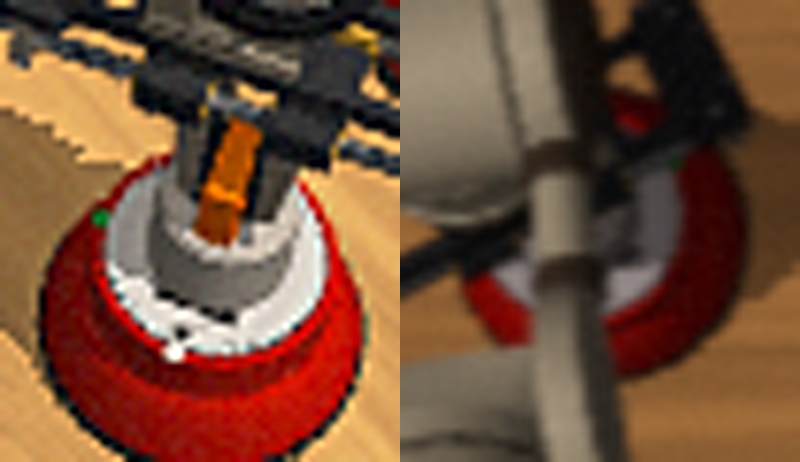

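Pressing 4 rows further barely changed the height (z 0.1217, 17 N), so the floor is reached. The scene crop shows the cylinder almost touching the barrel. Turning clockwise now.

move_arm:
  increments:
    - {"tx": 0,"ty": 0,"tz": -0.01,"rx": 0,"ry": 0,"rz": 0.3,"jaw": 0}
    - {"tx": 0,"ty": 0,"tz": 0,"rx": 0,"ry": 0,"rz": 0.6,"jaw": 0}
    - {"tx": 0,"ty": 0,"tz": 0,"rx": 0,"ry": 0,"rz": 0.6,"jaw": 0}
    - {"tx": 0,"ty": 0,"tz": 0,"rx": 0,"ry": 0,"rz": 0.6,"jaw": 0}
    - {"tx": 0,"ty": 0,"tz": 0,"rx": 0,"ry": 0,"rz": 0.6,"jaw": 0}
    - {"tx": 0,"ty": 0,"tz": 0,"rx": 0,"ry": 0,"rz": 0.6,"jaw": 0}
    - {"tx": 0,"ty": 0,"tz": 0,"rx": 0,"ry": 0,"rz": 0.6,"jaw": 0}
    - {"tx": 0,"ty": 0,"tz": 0,"rx": 0,"ry": 0,"rz": 0.6,"jaw": 0}
    - {"tx": 0,"ty": 0,"tz": 0,"rx": 0,"ry": 0,"rz": 0.6,"jaw": 0}
    - {"tx": 0,"ty": 0,"tz": 0,"rx": 0,"ry": 0,"rz": 0,"jaw": 0}

```text
time: 12.2
eef_pos: [0.5058, 0.228, 0.1217]
ee_rot: [179.9, 0.1, 173.6]
contact_force: [1.3, -0.8, 13.3]
width: 0.17
```

```bash
python3 s.py
```

```text
12.2 [0.5058 0.228  0.1217] F [ 1.34 -0.75 13.33] T [-0.092  0.23   0.078] yaw [1.7989e+02 6.0000e-02 1.7360e+02] w 0.17
F tool x,y: -1.42 -0.6
```

move_arm:
  increments:
    - {"tx": 0,"ty": 0,"tz": 0,"rx": 0,"ry": 0,"rz": 0.6,"jaw": 0}
    - {"tx": 0,"ty": 0,"tz": 0,"rx": 0,"ry": 0,"rz": 0.6,"jaw": 0}
    - {"tx": 0,"ty": 0,"tz": 0,"rx": 0,"ry": 0,"rz": 0.6,"jaw": 0}
    - {"tx": 0,"ty": 0,"tz": 0,"rx": 0,"ry": 0,"rz": 0.6,"jaw": 0}
    - {"tx": 0,"ty": 0,"tz": 0,"rx": 0,"ry": 0,"rz": 0.6,"jaw": 0}
    - {"tx": 0,"ty": 0,"tz": 0,"rx": 0,"ry": 0,"rz": 0.6,"jaw": 0}
    - {"tx": 0,"ty": 0,"tz": 0,"rx": 0,"ry": 0,"rz": 0.6,"jaw": 0}
    - {"tx": 0,"ty": 0,"tz": 0,"rx": 0,"ry": 0,"rz": 0.6,"jaw": 0}
    - {"tx": 0,"ty": 0,"tz": 0,"rx": 0,"ry": 0,"rz": 0.6,"jaw": 0}
    - {"tx": 0,"ty": 0,"tz": 0,"rx": 0,"ry": 0,"rz": 0.6,"jaw": 0}
    - {"tx": 0,"ty": 0,"tz": 0,"rx": 0,"ry": 0,"rz": 0.6,"jaw": 0}
    - {"tx": 0,"ty": 0,"tz": 0,"rx": 0,"ry": 0,"rz": 0.4,"jaw": 0}
    - {"tx": 0,"ty": 0,"tz": 0,"rx": 0,"ry": 0,"rz": 0,"jaw": 0}
    - {"tx": 0,"ty": 0,"tz": 0,"rx": 0,"ry": 0,"rz": 0,"jaw": 0}

```text
time: 13.37
eef_pos: [0.506, 0.2278, 0.1217]
ee_rot: [179.9, -0.0, 125.7]
contact_force: [1.5, -2.0, 11.1]
width: 0.168
```

```bash
python3 s.py
```

```text
13.3667 [0.506  0.2278 0.1217] F [ 1.52 -2.02 11.06] T [-0.203  0.082  0.181] yaw [179.87  -0.   125.65] w 0.168
F tool x,y: -2.53 0.06
```

move_arm:
  increments:
    - {"tx": 0,"ty": 0,"tz": 0,"rx": 0,"ry": 0,"rz": 0.3,"jaw": 0}
    - {"tx": 0,"ty": 0,"tz": 0,"rx": 0,"ry": 0,"rz": 0.3,"jaw": 0}
    - {"tx": 0,"ty": 0,"tz": 0,"rx": 0,"ry": 0,"rz": 0.1,"jaw": 0}
    - {"tx": 0,"ty": 0,"tz": 0,"rx": 0,"ry": 0,"rz": 0,"jaw": 0}
    - {"tx": 0,"ty": 0,"tz": 0,"rx": 0,"ry": 0,"rz": 0,"jaw": 0}
    - {"tx": 0,"ty": 0,"tz": 0,"rx": 0,"ry": 0,"rz": 0,"jaw": 0}

```text
time: 13.87
eef_pos: [0.5061, 0.2277, 0.1217]
ee_rot: [179.9, -0.0, 120.8]
contact_force: [0.6, -1.5, 12.1]
width: 0.172
```

```bash
python3 s.py
```

```text
13.8667 [0.5061 0.2277 0.1217] F [ 0.58 -1.5  12.13] T [-0.233  0.09   0.223] yaw [ 1.7987e+02 -1.0000e-02  1.2084e+02] w 0.172
F tool x,y: -1.59 -0.27
```

move_arm:
  increments:
    - {"tx": 0,"ty": 0,"tz": 0,"rx": 0,"ry": 0,"rz": 0.2,"jaw": 0}
    - {"tx": 0,"ty": 0,"tz": 0,"rx": 0,"ry": 0,"rz": 0.15,"jaw": 0}
    - {"tx": 0,"ty": 0,"tz": 0,"rx": 0,"ry": 0,"rz": 0,"jaw": 0}
    - {"tx": 0,"ty": 0,"tz": 0,"rx": 0,"ry": 0,"rz": 0,"jaw": 0}
    - {"tx": 0,"ty": 0,"tz": 0,"rx": 0,"ry": 0,"rz": 0,"jaw": 0}

```text
time: 14.28
eef_pos: [0.5059, 0.2277, 0.1218]
ee_rot: [179.9, -0.0, 118.5]
contact_force: [-0.5, -2.0, 11.9]
width: 0.166
```

```bash
python3 s.py
```

```text
14.2833 [0.5059 0.2277 0.1218] F [-0.49 -2.01 11.91] T [-0.212  0.133  0.249] yaw [ 1.7989e+02 -2.0000e-02  1.1845e+02] w 0.166
F tool x,y: -1.54 -1.39
```

move_arm:
  increments:
    - {"tx": 0,"ty": 0,"tz": 0,"rx": 0,"ry": 0,"rz": 0.2,"jaw": 0}
    - {"tx": 0,"ty": 0,"tz": 0,"rx": 0,"ry": 0,"rz": 0.1,"jaw": 0}
    - {"tx": 0,"ty": 0,"tz": 0,"rx": 0,"ry": 0,"rz": 0,"jaw": 0}
    - {"tx": 0,"ty": 0,"tz": 0,"rx": 0,"ry": 0,"rz": 0,"jaw": 0}
    - {"tx": 0,"ty": 0,"tz": 0,"rx": 0,"ry": 0,"rz": 0,"jaw": 0}

```text
time: 14.7
eef_pos: [0.5059, 0.2277, 0.1218]
ee_rot: [179.9, 0.0, 116.5]
contact_force: [0.5, -0.3, 12.4]
width: 0.165
```

```bash
python3 s.py
python3 - <<'E'
from h import *; from station import r
import cv2
ims=[]
for n,(a,b) in {"scene":(333,255),"top":(207,217)}.items():
    c=r.capture(n); pickle.dump(c,open(n+"5.pkl","wb")); p=c["frame"][b-30:b+30,a-26:a+26,::-1]; ims.append(cv2.resize(p,(400,462),interpolation=2))
cv2.imwrite("pics/m5.png",np.hstack(ims)); cv2.imwrite("pics/m5full.png",pickle.load(open("scene5.pkl","rb"))["frame"][:,:,::-1])
E
```

```text
14.7 [0.5059 0.2277 0.1218] F [ 0.53 -0.34 12.38] T [-0.251  0.097  0.874] yaw [179.9    0.   116.49] w 0.165
F tool x,y: -0.54 0.33
```

View pics/m5.png

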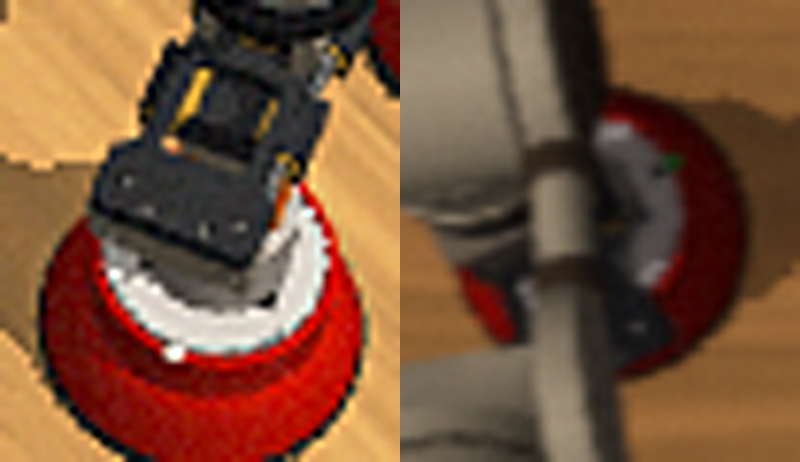

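View pics/m5full.png

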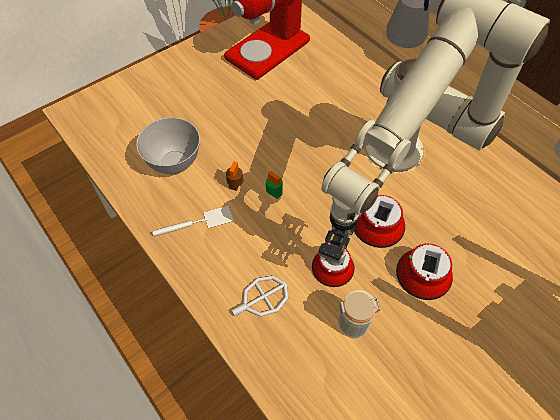

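The wrist torque jumped from 0.25 to 0.87 Nm, so the barrel is at its stop. In the top crop the barrel's dark mark also sits next to the green collar dot, around (665,165). I'll back off slightly so I'm not straining against the stop, then let it settle.

move_arm:
  increments:
    - {"tx": 0,"ty": 0,"tz": 0,"rx": 0,"ry": 0,"rz": -0.15,"jaw": 0}
    - {"tx": 0,"ty": 0,"tz": 0,"rx": 0,"ry": 0,"rz": 0,"jaw": 0}
    - {"tx": 0,"ty": 0,"tz": 0,"rx": 0,"ry": 0,"rz": 0,"jaw": 0}
    - {"tx": 0,"ty": 0,"tz": 0,"rx": 0,"ry": 0,"rz": 0,"jaw": 0}
    - {"tx": 0,"ty": 0,"tz": 0,"rx": 0,"ry": 0,"rz": 0,"jaw": 0}
    - {"tx": 0,"ty": 0,"tz": 0,"rx": 0,"ry": 0,"rz": 0,"jaw": 0}
    - {"tx": 0,"ty": 0,"tz": 0,"rx": 0,"ry": 0,"rz": 0,"jaw": 0}
    - {"tx": 0,"ty": 0,"tz": 0,"rx": 0,"ry": 0,"rz": 0,"jaw": 0}
    - {"tx": 0,"ty": 0,"tz": 0,"rx": 0,"ry": 0,"rz": 0,"jaw": 0}
    - {"tx": 0,"ty": 0,"tz": 0,"rx": 0,"ry": 0,"rz": 0,"jaw": 0}

```text
time: 15.63
eef_pos: [0.5058, 0.2277, 0.1217]
ee_rot: [179.9, -0.0, 117.5]
contact_force: [0.4, -1.1, 12.0]
width: 0.169
```

```bash
python3 s.py
python3 - <<'E'
import pickle,cv2,numpy as np
a=pickle.load(open("scene.pkl","rb"))["frame"].astype(int);b=pickle.load(open("scene5.pkl","rb"))["frame"].astype(int)
d=abs(a-b).max(2)>60
for n,(u,v,h) in {"bowl":(168,145,35),"canister":(358,313,24),"beater":(262,297,28),"spatula":(190,222,40)}.items():
    print(n,d[v-h:v+h,u-h:u+h].sum())
E
```

```text
15.6333 [0.5058 0.2277 0.1217] F [ 0.35 -1.12 11.97] T [-0.246  0.176  0.598] yaw [ 1.7990e+02 -1.0000e-02  1.1747e+02] w 0.169
F tool x,y: -1.16 -0.21
bowl 0
canister 0
beater 0
spatula 137
```

The arm is steady: z 0.1217, 12 N down, 0.6 Nm against the stop. The spatula window's changed pixels are probably the arm's shadow, because the spatula itself sits at the same pixels in both pictures.

```bash
python3 -c "
from station import r
print(r.finish_job())"; python3 s.py
```

```text
the job is handed in; nothing more can be done
None
the job is handed in; nothing more can be done
```

I set the steel cup in the smallest red mill's slot, pressed it home past the spring catches and turned it clockwise to the stop. I handed the job in still gripping the turned cup, at about 16 s of the 48 s allowed. The hand-in gave no verdict.

**Last checks**
- **Seating:** the TCP stayed at z 0.1217 m from the end of the press to hand-in, against about 0.122 expected for fully home. The arm was still pressing down with about 12 N, and its tilt reading was 0.1°.
- **Turn:** the tool turned 92.3°, and the wrist torque jumped from 0.25 to 0.87 Nm, so the barrel was at its stop. I then backed off about 1° and held at 0.6 Nm.
- **Grip:** closed on the 16 mm ridge with the grip set to 60 N.
- **Bystanders:** pixels around the bowl, canister and beater were unchanged. The spatula's area showed 137 changed pixels, which I put down to the arm's shadow because the spatula looked to be in the same place.

**What didn't go cleanly or wasn't confirmed**
- **First insertion:** it caught on the slot's edge at up to about 19 N. I lifted and shifted the cup about 1.6 mm along the slot and 0.8 mm across, and it dropped in.
- **Cup-to-slot angle:** I did not measure this directly. The tool turned about 6° (0.11 rad) more than the barrel's 86° range, most of it probably play in the slot and flex, and the limit is 0.15 rad.

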